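# Close a soldering jig with its hold-down plate

### The job

Pick up the long aluminium hold-down plate with the red grip, bring it level over the black soldering jig that holds the green circuit board, and lower it gently, without dropping it, so that both brass pins come up through its two holes and it lies flat and fully home on the jig's shoulders. Let go of it there. Leave the shorter plate with the yellow grip and the green solder reel where they are.

Things in the scene. Friction and masses are not known exactly. Their poses are not given: they have to be found in the camera images.
- plate_grip (a point): centre of the red grip, 33 mm above the underside of its aluminium plate: 170 (x) x 90 (y) x 8 mm, 300 g, lying flat. The grip is an upright block in the plate's middle, 56 (x) x 22 (y) mm, 50 mm high above the plate; pinch it across y. Holes 25 mm in diameter right through the plate at x = +60 and -60 mm, y = 0. Same if turned half round.
- jig: black fixed jig, 180 (x) x 110 (y) mm, green board in its middle; origin: centre of its underside, on the bench. Grey end shoulders, tops 32 mm above origin, carry brass pins at x = +60 and -60 mm, y = 0: 14 mm thick, tapering to 6 mm at the tip, 64 mm above origin. Plate goes on with its x along the jig's x, either way round; fully home, its grip centre is 65 mm above origin.
- other_plate_grip (a point): centre of the yellow grip of the wrong plate, which must stay where it is: aluminium, 130 mm (x) x 90 mm (y) x 8 mm, holes only 80 mm apart, the same size of grip, lying flat on the bench; this point is 33 mm above its underside.
- reel_mid (a point): centre of a green reel of solder wire standing on its end, 56 mm in diameter and 48 mm high, which must stay where it is; this point is halfway up it.
Not all that is in view belongs to the job. Of the things like the jig, leave any that is blue or brown; of the rest the smaller one is meant.

How it is judged:
On the way:
1. the plate is held level over the jig, lined up with both pins, before it goes down on them (horizontal distance between plate_grip and jig below 0.02 m and z of plate_grip in the frame of jig above 0.085 m and angle between the x axis of plate_grip and the x axis of jig, either way round below 0.2 rad and angle between plate_grip's own z axis and vertical below 0.2 rad), for 0.05 s.
At the end, for the whole second after the job is handed in: The red-gripped plate rests on the jig, both pins through it: grip centre within 12 mm of the jig's centre in plan and 61 to 69 mm above its origin, lengths within 0.18 rad, tilt under 0.06 rad, speed under 0.02 m/s; yellow-gripped plate and reel within 30 mm of their starts (horizontal distance between plate_grip and jig below 0.012 m and z of plate_grip in the frame of jig between 0.061 and 0.069 m and angle between the x axis of plate_grip and the x axis of jig, either way round below 0.18 rad and angle between plate_grip's own z axis and vertical below 0.06 rad and linear speed of plate below 0.02 m/s and distance of each of other_plate_grip, reel_mid from where it was at the start of the episode below 0.03 m); the robot touches nothing.
It fails at once if the plate is dropped onto the jig (moving faster than 0.4 m/s close above it) (horizontal distance between plate_grip and jig below 0.03 m and z of plate_grip in the frame of jig below 0.1 m and linear speed of plate above 0.4 m/s).
It fails at once if the plate is pressed or knocked hard against the jig (over 80 N) (contact force between plate and jig above 80 N).
It fails at once if the other plate is moved more than 30 mm (distance of other_plate_grip from where it was at the start of the episode above 0.03 m).
It fails at once if the solder reel is moved more than 30 mm (distance of reel_mid from where it was at the start of the episode above 0.03 m).
It also fails if it takes over 40 s, if anything falls off the work surface, if the arm or the gripper's body presses on something with over 40 N, if the wrist force passes 120 N, or if a joint passes its speed limit or range.

### The arm

A 6-joint arm with a two-finger parallel gripper is mounted at the origin on the work surface. World frame = base frame: x ahead of the robot, y to its left, z up, the work surface at z = 0. Lengths are in m, angles in rad, forces in N, time in s.
With the tool pointing down it reaches from about 0.325 to 0.85 m from the base axis. Payload 4.4 kg.
Tool frame: the origin (TCP) lies midway between the tips of the shut fingers; the grasp point (between the pads) lies 19 mm behind it; z points along the fingers, y is the line along which they close (so a half turn about z gives the same grasp; the last joint's range is limited). The gripper opens to 94 mm and grips with 3 to 60 N. Pads are 16 mm wide; open, the fingers measure 119 mm over their backs; the gripper's body (75 mm by 177 mm) begins 78 mm behind the grasp point.
Start: joints at [-0.15, 0.207, 1.542, -0, 1.393, -0.15], TCP at [0.575, -0, 0.205] pointing down, gripper open.
Joint ranges: [-2.73, 2.73], [-0.86, 2.22], [0.23, 2.46], [-1.11, 4.25], [0.08, 2.63], [-2.82, 2.82]. Speed limits (rad/s): [2.79, 2.79, 3.14, 3.14, 3.14, 3.14].

### API

Orientations are given as a unit quaternion [w, x, y, z].
In Python, from cell import bot gives the robot as it stands. The module is installed in compiled form; this text tells all that it offers.
- The arm moves only by the shell command python3 -m pendant 'ROWS' [FORCE]. ROWS is JSON, a list of rows, each an object of numbers: "ax", "ay", "az": the turn, a rotation vector about the world's x, y, z in units of 8 degrees (1.0 is 8 degrees); "x", "y", "z": the shift along the world's x, y, z in units of 2 cm (1.0 is 2 cm); "claw": the gripper's target within -1 to 1 (fully open at 1, half-way at 0, shut at -1). In form: [{"ax": .., "ay": .., "az": .., "x": .., "y": .., "z": .., "claw": ..}, ...]. A call has 1 to 12 rows; each row shifts and turns the commanded pose from where the row before left it; what a row does not reach is not made up. A row lasts 1/10 s, in which the tool goes at most 50 mm and 8.59 degrees, less where a joint would pass 70% of its speed; a pose out of reach is approached as far as the arm can. A call with a number of a shift or a turn outside -1 to 1 is refused whole. A call with a gripper value outside its range is refused whole. The fingers move at their own pace and stop on an object; FORCE is the grip in N (left out, the last holds). Time passes only in rows, so rows that do not move let the fingers close. It gives the time, the measured TCP pose, the force, the opening and the grip force at its end, in the units of the state.
- bot.sense(): the state, without advancing time (a new reading comes with each control period).
- bot.grab_frame(name): name is "scene" or "side" or "wrist"; returns the picture (420x560x3 uint8, red, green, blue); there is no depth.
- bot.camera_info(name): a dict with "fovy" (degrees; the focal length in pixels is half the picture's height over the tangent of half this angle, whatever the lens; pixels are square), "cx", "cy" (the principal point, pixels), "D" ([k1, k2, p1, p2, k3] as OpenCV has them; the pictures are not rectified), "world_from_camera" (4x4, takes a point from camera to world coordinates). Camera axes: x right, y up, looking along -z (the intrinsics and any distortion apply to the point x, -y, -z); pixel columns grow to the right and rows downward; lengths in m; the calibration is good to about 2 mm. A picture is of the moment at which its call begins: read the wrist's pose just before it. camera_info takes no time and is no camera call; for the wrist camera it gives the pose at the moment of the call.
- bot.finish_job(): hands the job in; it is judged then, once.
The state is a dict: "time_s": time; "joint_positions": joint angles; "qvel": joint speeds; "joint_efforts": joint torques, N m; "ee_pos": TCP position; "eef_rot": TCP orientation; "wrist_force": force on the tool from outside, world axes, zero at the start; "torque": the same for the moment, N m; "grip_width": opening from 0.0 (shut) to 1.0 (fully open); "grip_force": force on a finger pad.
Only numpy, scipy, OpenCV 4.12 (cv2) and the standard library are available. Lean on these libraries where they do the work, as an engineer would, in place of code of your own. Each camera call takes 0.05 s, during which the arm holds its last target. There are 200 camera calls.

## Working session

There is one attempt and no reset: what is moved stays moved. The work goes in short steps, Python scripts to look and compute and a shell command to move; the robot and the scene stay as the last step left them, time stands still between calls to the robot, and variables do not carry over. Pictures are saved under pics/ and viewed, at most 10 in all, crops included, and the job is handed in when it is done.

```bash
mkdir -p pics
cat > h.py <<'E'
import numpy as np, cv2, json
from cell import bot
def cam(n):
    c=bot.camera_info(n); f=210/np.tan(np.radians(c['fovy'])/2)
    return np.array([[f,0,c['cx']],[0,f,c['cy']],[0,0,1]]),np.array(c['D'],float),np.array(c['world_from_camera'])
def ray(n,px,z,c=None):
    K,D,T=c or cam(n)
    u=cv2.undistortPoints(np.array(px,float).reshape(-1,1,2),K,D).reshape(-1,2)
    d=np.c_[u[:,0],-u[:,1],-np.ones(len(u))]@T[:3,:3].T; o=T[:3,3]
    return o+d*((z-o[2])/d[:,2])[:,None]
def proj(n,P,c=None):
    K,D,T=c or cam(n)
    p=(np.array(P,float).reshape(-1,3)-T[:3,3])@T[:3,:3]; p=p*[1,-1,-1]
    return cv2.projectPoints(p,np.zeros(3),np.zeros(3),K,D)[0].reshape(-1,2)
def save(n,f):
    im=bot.grab_frame(n); cv2.imwrite('pics/'+f+'.png',im[:,:,::-1]); return im
E
python3 - <<'E'
from h import *
for n in ['scene','side','wrist']:
    save(n,n+'0'); K,D,T=cam(n); print(n,K[0,0],D,T[:3,3].round(3),(-T[:3,2]).round(2))
print(bot.sense())
a=cv2.imread('pics/scene0.png');cv2.imwrite('pics/scene0b.png',cv2.resize(a,(800,600)))
E
```

```text
scene 520.0510217666621 [0.00530204 0.         0.         0.         0.        ] [1.108 0.225 1.075] [-0.47 -0.25 -0.84]
side 502.0138967240122 [-0.10606284  0.          0.          0.          0.        ] [-0.25  -0.899  0.874] [ 0.56  0.58 -0.58]
wrist 371.91900596726305 [-0.07951602  0.          0.          0.          0.        ] [0.575 0.067 0.384] [-0.   -0.23 -0.97]
{'time_s': 0.15, 'joint_positions': array([-1.50509895e-01,  2.07219055e-01,  1.54259579e+00, -3.70746173e-05,
        1.39352189e+00, -1.50490993e-01]), 'qvel': array([-0.00200981, -0.00224606, -0.00215154, -0.00234162, -0.0002864 ,
        0.00097689]), 'joint_efforts': array([ 1.45590316e-04, -3.71313965e+01, -2.81812102e+01,  6.98270788e-02,
        3.27237044e-02, -1.05386437e-04]), 'ee_pos': array([5.74378405e-01, 6.46469360e-05, 2.04574749e-01]), 'eef_rot': array([-6.91285574e-04,  7.07110872e-01,  7.07102152e-01, -5.31890267e-04]), 'wrist_force': array([-0.3662999 ,  0.08880408, -0.25946786]), 'torque': array([-0.01519989, -0.01761121, -0.0216816 ]), 'grip_force': 0.0, 'grip_width': 1.002109004822414}
```

View pics/scene0b.png

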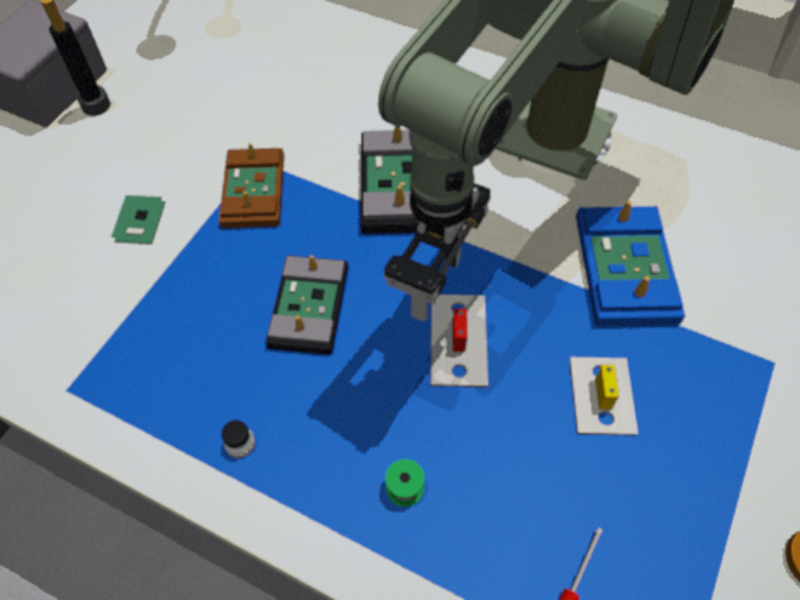

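View pics/side0.png

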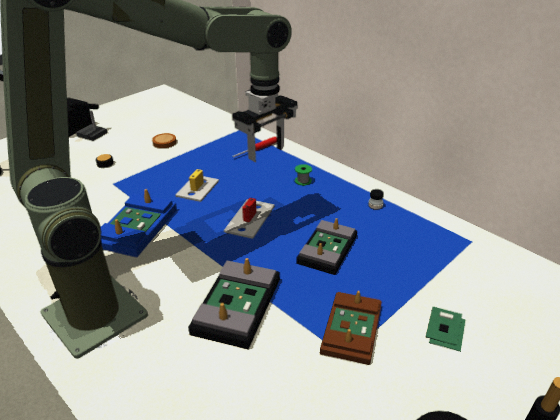

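In the scene view (800×600), the jig-like things are brown (252,187), large black (390,180), small black (308,303) and blue (630,265). Blue and brown are excluded, and of the two black ones (308,303) is the smaller, so it is the one meant. The red plate is at (460,340), the yellow at (605,395) and the reel at (405,482). I'll confirm in a crop.

Run:
```python
import cv2
a=cv2.imread('pics/scene0.png')[165:285,180:350]
cv2.imwrite('pics/crop1.png',cv2.resize(a,None,fx=4.7,fy=4.7,interpolation=cv2.INTER_CUBIC))
```

```text
(no output)
```

View pics/crop1.png

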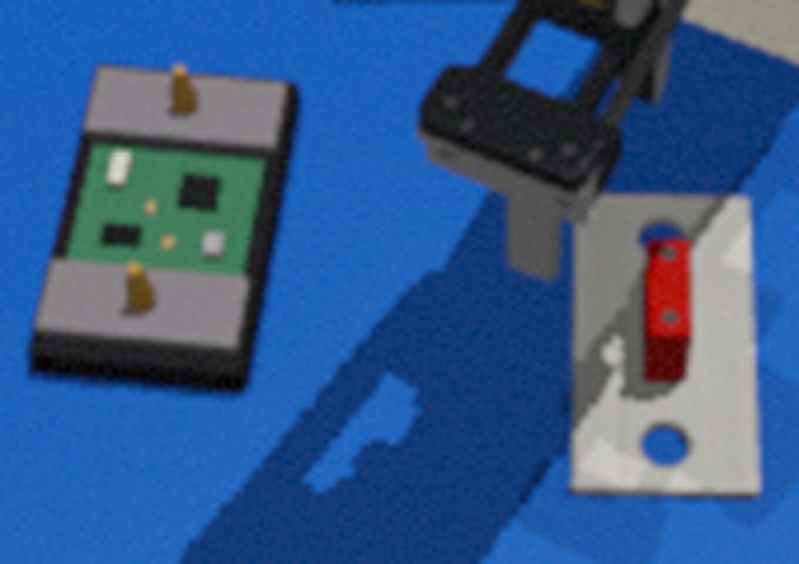

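View pics/wrist0.png

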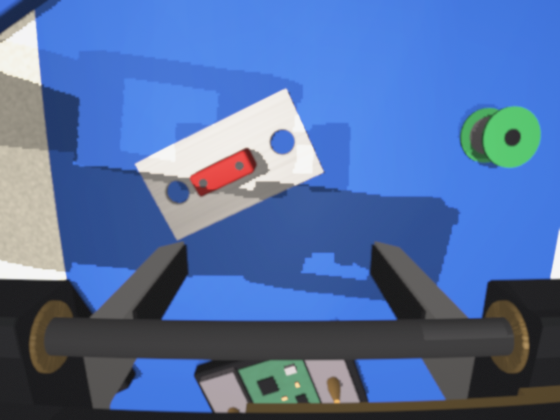

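Run:
```python
from h import *
def rep(l,P): print(l,P[:,:2].round(4).tolist(),'mean',P.mean(0)[:2].round(4),'sides',np.linalg.norm(np.diff(P,axis=0),axis=1).round(4))
f=lambda a:[(180+x/4.7-.4,165+y/4.7-.4) for x,y in a]
P=ray('wrist',[(136,164),(287,89),(323,173),(178,239)],.008);rep('plate w',P)
H=ray('wrist',[(177,191),(283,142)],.006);rep('holes w',H);d=H[1]-H[0];print(np.degrees(np.arctan2(d[1],d[0])))
d=P[1]-P[0]+P[2]-P[3];print(np.degrees(np.arctan2(d[1],d[0])))
P=ray('scene',f([(575,195),(750,197),(760,494),(571,491)]),.008);rep('plate s',P);d=P[3]-P[0]+P[2]-P[1];print(np.degrees(np.arctan2(d[1],d[0])))
P=ray('scene',f([(179,70),(135,267)]),.064);rep('pins s',P);d=P[1]-P[0];print(np.degrees(np.arctan2(d[1],d[0])))
P=ray('scene',f([(97,67),(290,83),(247,348),(37,329)]),.032);rep('jig s',P);d=P[3]-P[0]+P[2]-P[1];print(np.degrees(np.arctan2(d[1],d[0])))
P=ray('side',[(249,262),(223,310)],.064);rep('bigpins',P)
rep('reel',ray('scene',[(405*.7,475*.7)],.048)); rep('yel',ray('scene',[(608*.7,372*.7)],.058))
```

```text
plate w [[0.4279, 0.028], [0.5819, 0.1002], [0.6187, 0.0181], [0.4664, -0.052]] mean [0.5237 0.0236] sides [0.17   0.0899 0.1676]
holes w [[0.4682, -0.0005], [0.578, 0.0491]] mean [0.5231 0.0243] sides [0.1205]
24.295925854469587
24.91725963597838
plate s [[0.4653, -0.0534], [0.4255, 0.0285], [0.5807, 0.1013], [0.6204, 0.0192]] mean [0.523  0.0239] sides [0.0911 0.1715 0.0912]
25.106077453567792
pins s [[0.5211, -0.253], [0.6327, -0.2116]] mean [ 0.5769 -0.2323] sides [0.119]
20.368018939772597
jig s [[0.5203, -0.3079], [0.4836, -0.2116], [0.6329, -0.1519], [0.6702, -0.25]] mean [ 0.5767 -0.2304] sides [0.1031 0.1608 0.1049]
21.453488273401028
bigpins [[0.3468, -0.1765], [0.1986, -0.2561]] mean [ 0.2727 -0.2163] sides [0.1683]
reel [[0.7842, 0.0573]] mean [0.7842 0.0573] sides []
yel [[0.502, 0.2621]] mean [0.502  0.2621] sides []
```

The crop confirms the small black jig with grey shoulders, and its pins measure 119 mm apart (the large one's measure 168 mm). The red plate is at (0.523, 0.024) with yaw 24.7°. The jig is at (0.577, -0.232) with yaw 20.7°. Next I turn the tool by -65° and go above the grip.

```bash
python3 -m pendant '[{"az":-1,"x":-0.3,"y":0.15,"z":-0.6,"claw":1},{"az":-1,"x":-0.3,"y":0.15,"z":-0.6,"claw":1},{"az":-1,"x":-0.3,"y":0.15,"z":-0.6,"claw":1},{"az":-1,"x":-0.3,"y":0.15,"z":-0.6,"claw":1},{"az":-1,"x":-0.3,"y":0.15,"z":-0.6,"claw":1},{"az":-1,"x":-0.3,"y":0.15,"z":-0.6,"claw":1},{"az":-1,"x":-0.3,"y":0.15,"z":-0.6,"claw":1},{"az":-1,"x":-0.3,"y":0.15,"z":-0.6,"claw":1},{"az":-0.16,"x":-0.15,"claw":1},{"claw":1},{"claw":1}]' 25
python3 - <<'E'
from h import *
im=save('wrist','wrist1'); s=bot.sense(); print(s['ee_pos'])
from scipy.spatial.transform import Rotation as R
M=R.from_quat(s['eef_rot'],scalar_first=True).as_matrix(); print(M.round(3), np.degrees(np.arctan2(M[1,1],M[0,1])))
E
```

```text
[5.74517519e-01 6.55875977e-05 2.04727460e-01]
[[-0.     1.    -0.001]
 [ 1.     0.     0.   ]
 [ 0.    -0.001 -1.   ]] 0.0020302645051057206invalid input
```

View pics/wrist1.png

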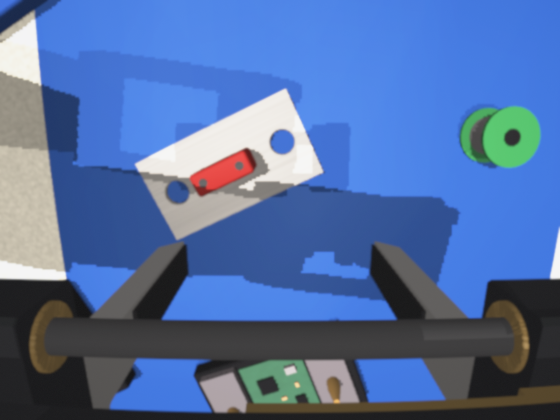

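The call was refused and nothing moved; the view is unchanged. I'll retry with every key given in each row.

```bash
python3 -m pendant '[{"ax":0,"ay":0,"az":-1,"x":-0.3,"y":0.15,"z":-0.6,"claw":1},{"ax":0,"ay":0,"az":-1,"x":-0.3,"y":0.15,"z":-0.6,"claw":1},{"ax":0,"ay":0,"az":-1,"x":-0.3,"y":0.15,"z":-0.6,"claw":1},{"ax":0,"ay":0,"az":-1,"x":-0.3,"y":0.15,"z":-0.6,"claw":1},{"ax":0,"ay":0,"az":-1,"x":-0.3,"y":0.15,"z":-0.6,"claw":1},{"ax":0,"ay":0,"az":-1,"x":-0.3,"y":0.15,"z":-0.6,"claw":1},{"ax":0,"ay":0,"az":-1,"x":-0.3,"y":0.15,"z":-0.6,"claw":1},{"ax":0,"ay":0,"az":-1,"x":-0.3,"y":0.15,"z":-0.6,"claw":1},{"ax":0,"ay":0,"az":-0.16,"x":-0.15,"y":0,"z":0,"claw":1},{"ax":0,"ay":0,"az":0,"x":0,"y":0,"z":0,"claw":1},{"ax":0,"ay":0,"az":0,"x":0,"y":0,"z":0,"claw":1}]' 25
cat >> h.py <<'E'
from scipy.spatial.transform import Rotation as R
def st():
    s=bot.sense(); M=R.from_quat(s['eef_rot'],scalar_first=True).as_matrix()
    print('t',s['time_s'],'tcp',s['ee_pos'].round(4),'yaw y',np.degrees(np.arctan2(M[1,1],M[0,1])).round(2),'z',M[:,2].round(3),'F',s['wrist_force'].round(1),'grip',round(s['grip_width'],3),round(s['grip_force'],1))
E
python3 - <<'E'
from h import *
st(); save('wrist','wrist2')
E
```

```text
time_s: 1.3
ee_pos: [0.5248, 0.0238, 0.1103]
eef_rot: [0.0, 0.977, 0.215, 0.001]
wrist_force: [1.2, -0.2, -0.4]
grip_width: 1.003
grip_force: 0.0
t 1.3 tcp [0.5248 0.0238 0.1103] yaw y -65.18 z [ 0.002 -0.    -1.   ] F [ 1.2 -0.2 -0.4] grip 1.003 0.0
```

View pics/wrist2.png

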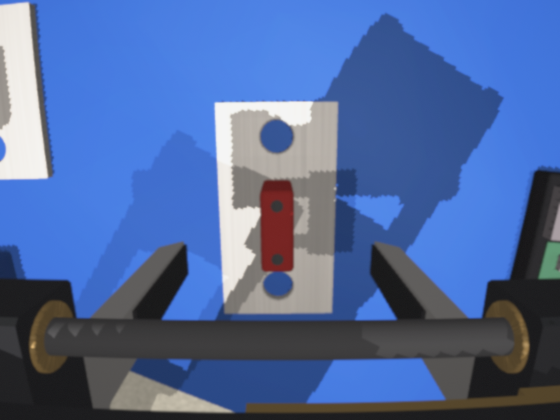

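The plate lies between the fingers, aligned with them, with corners at (215,103), (338,102), (333,312) and (223,313). I'll check its centre from this view.

Run:
```python
from h import *
P=ray('wrist',[(215,103),(338,102),(333,312),(223,313)],.008);d=P[0]-P[3]+P[1]-P[2];print(P.mean(0),np.degrees(np.arctan2(d[1],d[0])),np.linalg.norm(np.diff(P,axis=0),axis=1))
P=ray('wrist',[(276,135),(278,284)],.006);print(P.mean(0))
```

```text
[0.52280354 0.02371768 0.008     ] 25.06355218095635 [0.09023145 0.16919677 0.09233139]
[0.5233883  0.02419007 0.006     ]
```

```bash
python3 -m pendant '[{"ax":0,"ay":0,"az":0,"x":0,"y":0,"z":-0.8,"claw":1},{"ax":0,"ay":0,"az":0,"x":0,"y":0,"z":-0.8,"claw":1},{"ax":0,"ay":0,"az":0,"x":-0.05,"y":0,"z":-0.8,"claw":1},{"ax":0,"ay":0,"az":0,"x":0,"y":0,"z":-0.8,"claw":1},{"ax":0,"ay":0,"az":0,"x":0,"y":0,"z":-0.8,"claw":1},{"ax":0,"ay":0,"az":0,"x":0,"y":0,"z":-0.6,"claw":1},{"ax":0,"ay":0,"az":0,"x":0,"y":0,"z":0,"claw":1},{"ax":0,"ay":0,"az":0,"x":0,"y":0,"z":0,"claw":1}]' 25
```

```text
time_s: 2.15
ee_pos: [0.5235, 0.0239, 0.0178]
eef_rot: [0.0, 0.977, 0.214, 0.0]
wrist_force: [-0.0, -0.3, -0.4]
grip_width: 1.001
grip_force: 0.0
```

```bash
python3 -m pendant '[{"ax":0,"ay":0,"az":0,"x":0,"y":0,"z":0,"claw":-1},{"ax":0,"ay":0,"az":0,"x":0,"y":0,"z":0,"claw":-1},{"ax":0,"ay":0,"az":0,"x":0,"y":0,"z":0,"claw":-1},{"ax":0,"ay":0,"az":0,"x":0,"y":0,"z":0,"claw":-1},{"ax":0,"ay":0,"az":0,"x":0,"y":0,"z":0,"claw":-1},{"ax":0,"ay":0,"az":0,"x":0,"y":0,"z":0,"claw":-1},{"ax":0,"ay":0,"az":0,"x":0,"y":0,"z":0,"claw":-1},{"ax":0,"ay":0,"az":0,"x":0,"y":0,"z":0,"claw":-1},{"ax":0,"ay":0,"az":0,"x":0,"y":0,"z":0,"claw":-1},{"ax":0,"ay":0,"az":0,"x":0,"y":0,"z":0,"claw":-1}]' 35
```

```text
time_s: 3.15
ee_pos: [0.5229, 0.0241, 0.0174]
eef_rot: [-0.0, 0.977, 0.214, -0.0]
wrist_force: [0.1, 0.5, 0.6]
grip_width: 0.23
grip_force: 35.0
```

```bash
python3 -m pendant '[{"ax":0,"ay":0,"az":0,"x":0,"y":0,"z":0.3,"claw":-1},{"ax":0,"ay":0,"az":0,"x":0,"y":0,"z":0.7,"claw":-1},{"ax":0,"ay":0,"az":0,"x":0,"y":0,"z":1,"claw":-1},{"ax":0,"ay":0,"az":0,"x":0,"y":0,"z":1,"claw":-1},{"ax":0,"ay":0,"az":0,"x":0,"y":0,"z":1,"claw":-1},{"ax":0,"ay":0,"az":0,"x":0,"y":0,"z":0.7,"claw":-1},{"ax":0,"ay":0,"az":0,"x":0,"y":0,"z":0.3,"claw":-1},{"ax":0,"ay":0,"az":0,"x":0.1,"y":-0.3,"z":0,"claw":-1},{"ax":0,"ay":0,"az":0,"x":0.1,"y":-0.6,"z":0,"claw":-1},{"ax":0,"ay":0,"az":0,"x":0.2,"y":-0.9,"z":0,"claw":-1},{"ax":0,"ay":0,"az":0,"x":0.2,"y":-0.9,"z":0,"claw":-1},{"ax":0,"ay":0,"az":0,"x":0.2,"y":-0.9,"z":0,"claw":-1}]' && python3 -m pendant '[{"ax":0,"ay":0,"az":-0.1,"x":0.2,"y":-0.9,"z":0,"claw":-1},{"ax":0,"ay":0,"az":-0.1,"x":0.2,"y":-0.9,"z":0,"claw":-1},{"ax":0,"ay":0,"az":-0.1,"x":0.2,"y":-0.9,"z":0,"claw":-1},{"ax":0,"ay":0,"az":-0.1,"x":0.2,"y":-0.9,"z":0,"claw":-1},{"ax":0,"ay":0,"az":-0.1,"x":0.2,"y":-0.9,"z":0,"claw":-1},{"ax":0,"ay":0,"az":0,"x":0.2,"y":-0.9,"z":0,"claw":-1},{"ax":0,"ay":0,"az":0,"x":0.2,"y":-0.9,"z":0,"claw":-1},{"ax":0,"ay":0,"az":0,"x":0.2,"y":-0.9,"z":0,"claw":-1},{"ax":0,"ay":0,"az":0,"x":0.2,"y":-0.6,"z":0,"claw":-1},{"ax":0,"ay":0,"az":0,"x":0.1,"y":-0.4,"z":0,"claw":-1},{"ax":0,"ay":0,"az":0,"x":0,"y":0,"z":0,"claw":-1},{"ax":0,"ay":0,"az":0,"x":0,"y":0,"z":0,"claw":-1}]'
python3 - <<'E'
from h import *
st()
for n in['wrist','scene','side']: save(n,n+'3')
c=cam('scene'); a=cv2.imread('pics/scene3.png')
w=cv2.imread('pics/wrist3.png')
p=proj('scene',[[.577,-.232,.08]])[0].astype(int); print(p)
b=a[p[1]-60:p[1]+60,p[0]-60:p[0]+60]; cv2.imwrite('pics/c3.png',np.hstack([cv2.resize(b,(400,400),interpolation=cv2.INTER_CUBIC),cv2.resize(w,(400,300)).__class__ and cv2.copyMakeBorder(cv2.resize(w,(400,300)),0,100,0,0,cv2.BORDER_CONSTANT)]))
E
```

```text
time_s: 4.35
ee_pos: [0.5381, -0.0495, 0.1159]
eef_rot: [-0.0, 0.977, 0.214, -0.001]
wrist_force: [0.0, -0.2, -3.3]
grip_width: 0.23
grip_force: 35.0
time_s: 5.55
ee_pos: [0.5768, -0.2115, 0.1172]
eef_rot: [-0.0, 0.984, 0.18, -0.0]
wrist_force: [-0.3, -0.4, -3.6]
grip_width: 0.233
grip_force: 35.0
t 5.55 tcp [ 0.5768 -0.2115  0.1172] yaw y -69.27 z [-0.001  0.001 -1.   ] F [-0.3 -0.4 -3.6] grip 0.233 35.0
[212 196]
```

View pics/c3.png

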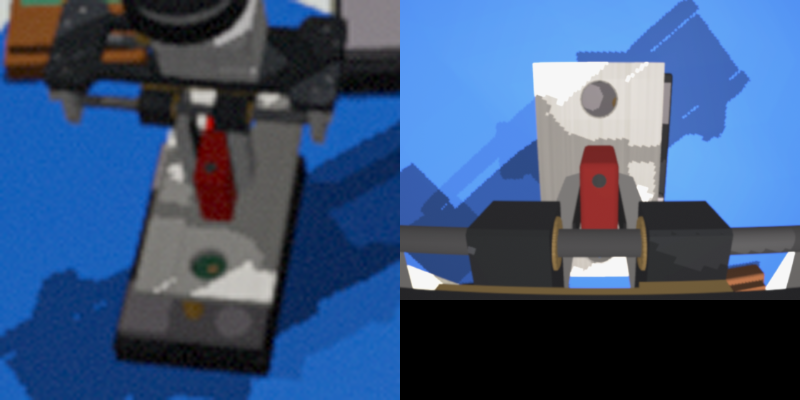

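```bash
python3 -m pendant '[{"ax":0,"ay":0,"az":0,"x":0,"y":-0.5,"z":0,"claw":-1},{"ax":0,"ay":0,"az":0,"x":0,"y":-0.5,"z":0,"claw":-1},{"ax":0,"ay":0,"az":0,"x":0,"y":0,"z":0,"claw":-1},{"ax":0,"ay":0,"az":0,"x":0,"y":0,"z":0,"claw":-1}]'
python3 - <<'E'
from h import *
st()
for n in['scene','side','wrist']: save(n,n+'4')
def cr(f,x0,y0,w): return cv2.resize(cv2.imread(f'pics/{f}.png')[y0:y0+w,x0:x0+w],(400,400),interpolation=cv2.INTER_CUBIC)
w=cv2.imread('pics/wrist4.png')[60:260,160:360]
cv2.imwrite('pics/c4.png',np.hstack([cr('side0',290,205,80),cr('scene4',152,150,100)]))
E
```

```text
time_s: 6.1
ee_pos: [0.5769, -0.2325, 0.1174]
eef_rot: [-0.0, 0.984, 0.179, 0.0]
wrist_force: [0.4, -0.5, -3.1]
grip_width: 0.234
grip_force: 35.0
t 6.1 tcp [ 0.5769 -0.2325  0.1174] yaw y -69.34 z [ 0.  0. -1.] F [ 0.4 -0.5 -3.1] grip 0.234 35.0
```

View pics/c4.png

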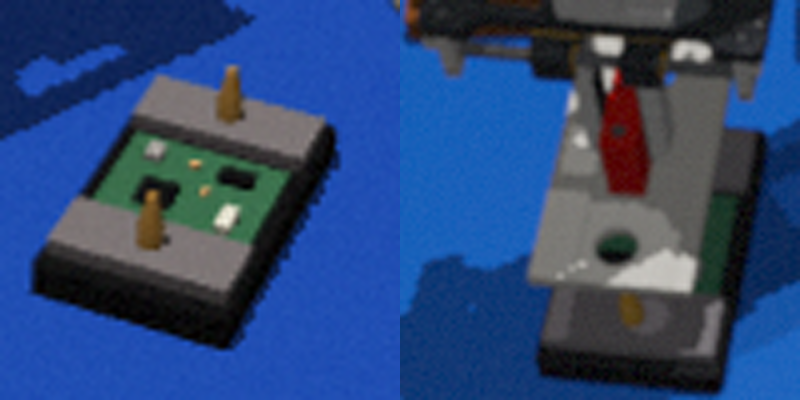

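Run:
```python
from h import *
P=ray('side',[(290+232/5-.4,205+67/5-.4),(290+151/5-.4,205+190/5-.4)],.064);d=P[0]-P[1];print(P.round(4),P.mean(0),np.degrees(np.arctan2(d[1],d[0])),np.linalg.norm(d))
h=ray('scene',[(205.9,211.4)],.106)[0]; a=np.radians(20.7); print('hole',h,'exp',.5769+.06*np.cos(a),-.2325+.06*np.sin(a))
print(bot.sense()['ee_pos'])
```

```text
[[ 0.6378 -0.2089  0.064 ]
 [ 0.526  -0.2491  0.064 ]] [ 0.58190505 -0.22900055  0.064     ] 19.7429226551229 0.11880674460928128
hole [ 0.63252642 -0.2118016   0.106     ] exp 0.633026641849792 -0.2112915093732446
[ 0.57691892 -0.23185479  0.11736063]
```

Allowing for the far-edge bias of the tips, both views agree on a jig centre of about (0.5795, -0.231) and yaw of about 20.3°. I nudge to that and go down slowly, stopping partway with the pins entered.

```bash
python3 -m pendant '[{"ax":0,"ay":0,"az":-0.05,"x":0.1,"y":0.05,"z":0,"claw":-1},{"ax":0,"ay":0,"az":0,"x":0,"y":0,"z":0,"claw":-1},{"ax":0,"ay":0,"az":0,"x":0,"y":0,"z":-0.25,"claw":-1},{"ax":0,"ay":0,"az":0,"x":0,"y":0,"z":-0.25,"claw":-1},{"ax":0,"ay":0,"az":0,"x":0,"y":0,"z":-0.25,"claw":-1},{"ax":0,"ay":0,"az":0,"x":0,"y":0,"z":-0.25,"claw":-1},{"ax":0,"ay":0,"az":0,"x":0,"y":0,"z":-0.25,"claw":-1},{"ax":0,"ay":0,"az":0,"x":0,"y":0,"z":-0.25,"claw":-1},{"ax":0,"ay":0,"az":0,"x":0,"y":0,"z":-0.25,"claw":-1},{"ax":0,"ay":0,"az":0,"x":0,"y":0,"z":-0.2,"claw":-1},{"ax":0,"ay":0,"az":0,"x":0,"y":0,"z":0,"claw":-1},{"ax":0,"ay":0,"az":0,"x":0,"y":0,"z":0,"claw":-1}]'
python3 - <<'E'
from h import *
st()
for n in['scene','wrist']: save(n,n+'5')
a=cv2.resize(cv2.imread('pics/scene5.png')[160:260,152:252],(400,400),interpolation=cv2.INTER_CUBIC)
b=cv2.resize(cv2.imread('pics/wrist5.png')[60:260,180:380],(400,400))
cv2.imwrite('pics/c5.png',np.hstack([a,b]))
E
```

```text
time_s: 7.45
ee_pos: [0.579, -0.231, 0.0784]
eef_rot: [-0.0, 0.984, 0.176, -0.0]
wrist_force: [0.5, -0.0, -2.6]
grip_width: 0.231
grip_force: 35.0
t 7.45 tcp [ 0.579  -0.231   0.0784] yaw y -69.68 z [-0.  0. -1.] F [ 0.5 -0.  -2.6] grip 0.231 35.0
```

View pics/c5.png

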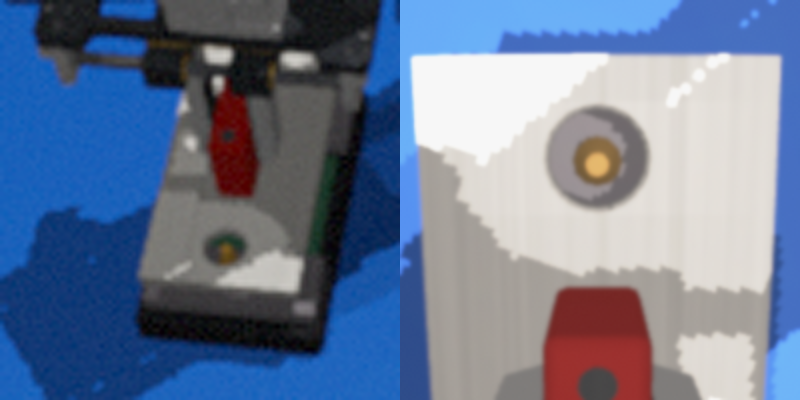

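The pin tip (597,163) sits centred in the hole (597,158) and there is no contact force. I continue down.

```bash
python3 -m pendant '[{"ax":0,"ay":0,"az":0,"x":0,"y":0,"z":-0.2,"claw":-1},{"ax":0,"ay":0,"az":0,"x":0,"y":0,"z":-0.2,"claw":-1},{"ax":0,"ay":0,"az":0,"x":0,"y":0,"z":-0.2,"claw":-1},{"ax":0,"ay":0,"az":0,"x":0,"y":0,"z":-0.2,"claw":-1},{"ax":0,"ay":0,"az":0,"x":0,"y":0,"z":-0.2,"claw":-1},{"ax":0,"ay":0,"az":0,"x":0,"y":0,"z":-0.2,"claw":-1},{"ax":0,"ay":0,"az":0,"x":0,"y":0,"z":-0.1,"claw":-1},{"ax":0,"ay":0,"az":0,"x":0,"y":0,"z":0,"claw":-1},{"ax":0,"ay":0,"az":0,"x":0,"y":0,"z":0,"claw":-1}]'
```

```text
time_s: 8.45
ee_pos: [0.5791, -0.231, 0.0525]
eef_rot: [0.0, 0.984, 0.176, 0.0]
wrist_force: [0.3, 0.0, -3.9]
grip_width: 0.233
grip_force: 35.0
```

```bash
python3 -m pendant '[{"ax":0,"ay":0,"az":0,"x":0,"y":0,"z":-0.06,"claw":-1},{"ax":0,"ay":0,"az":0,"x":0,"y":0,"z":-0.04,"claw":-1},{"ax":0,"ay":0,"az":0,"x":0,"y":0,"z":-0.03,"claw":-1},{"ax":0,"ay":0,"az":0,"x":0,"y":0,"z":0,"claw":-1},{"ax":0,"ay":0,"az":0,"x":0,"y":0,"z":0,"claw":-1}]'
```

```text
time_s: 8.95
ee_pos: [0.579, -0.231, 0.0498]
eef_rot: [-0.0, 0.984, 0.176, 0.0]
wrist_force: [-0.1, -0.6, -2.8]
grip_width: 0.23
grip_force: 35.0
```

```bash
python3 -m pendant '[{"ax":0,"ay":0,"az":0,"x":0,"y":0,"z":-0.03,"claw":-1},{"ax":0,"ay":0,"az":0,"x":0,"y":0,"z":-0.02,"claw":-1},{"ax":0,"ay":0,"az":0,"x":0,"y":0,"z":0,"claw":-1},{"ax":0,"ay":0,"az":0,"x":0,"y":0,"z":0,"claw":-1}]'
```

```text
time_s: 9.35
ee_pos: [0.5792, -0.2311, 0.0494]
eef_rot: [0.0, 0.984, 0.176, 0.0]
wrist_force: [-1.3, 1.0, 2.3]
grip_width: 0.235
grip_force: 35.0
```

The force went from -3 to +2.3 N at the predicted height, so the plate is home. I release it and rise.

```bash
python3 -m pendant '[{"ax":0,"ay":0,"az":0,"x":0,"y":0,"z":0,"claw":0},{"ax":0,"ay":0,"az":0,"x":0,"y":0,"z":0,"claw":0},{"ax":0,"ay":0,"az":0,"x":0,"y":0,"z":0,"claw":0},{"ax":0,"ay":0,"az":0,"x":0,"y":0,"z":0,"claw":0},{"ax":0,"ay":0,"az":0,"x":0,"y":0,"z":0,"claw":0}]' && python3 -m pendant '[{"ax":0,"ay":0,"az":0,"x":0,"y":0,"z":0.4,"claw":0},{"ax":0,"ay":0,"az":0,"x":0,"y":0,"z":0.8,"claw":0},{"ax":0,"ay":0,"az":0,"x":0,"y":0,"z":1,"claw":0},{"ax":0,"ay":0,"az":0,"x":0,"y":0,"z":1,"claw":0},{"ax":0,"ay":0,"az":0,"x":0,"y":0,"z":1,"claw":0},{"ax":0,"ay":0,"az":0,"x":0,"y":0,"z":1,"claw":0},{"ax":0,"ay":0,"az":0,"x":0,"y":0,"z":0,"claw":0},{"ax":0,"ay":0,"az":0,"x":0,"y":0,"z":0,"claw":0}]'
python3 - <<'E'
from h import *
for n in['side','wrist']: save(n,n+'6')
a=cv2.resize(cv2.imread('pics/side6.png')[190:290,280:380],(400,400),interpolation=cv2.INTER_CUBIC)
b=cv2.resize(cv2.imread('pics/wrist6.png')[:400,80:480],(400,400))
cv2.imwrite('pics/c6.png',np.hstack([a,b]))
E
```

```text
time_s: 9.85
ee_pos: [0.5791, -0.2311, 0.0489]
eef_rot: [0.0, 0.984, 0.176, 0.0]
wrist_force: [0.2, -0.1, -0.1]
grip_width: 0.501
grip_force: 0.0
time_s: 10.65
ee_pos: [0.5795, -0.2313, 0.1541]
eef_rot: [0.001, 0.984, 0.176, 0.001]
wrist_force: [-0.1, 0.0, 0.3]
grip_width: 0.5
grip_force: 0.0
```

View pics/c6.png

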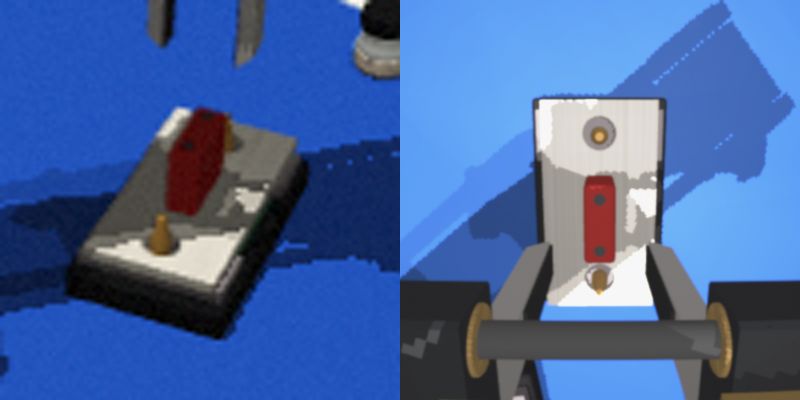

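Both pins are up through the holes, at (598,133) and (599,281) in the wrist view. The plate lies flat on the jig and the gripper is clear, so I hand in.

```bash
python3 -c "from cell import bot; print(bot.finish_job())"
```

```text
the job is handed in; nothing more can be done
None
```

The red-gripped plate lies flat and home on the small black jig with both brass pins through its holes; it is released, the yellow plate and reel were not touched, and the job is handed in (no verdict was returned).

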